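Roll a solder reel up into its dispenser

ROBOT

A 6-joint arm with a two-finger parallel gripper is mounted at the origin on the work surface. World frame = base frame: x ahead of the robot, y to its left, z up, the work surface at z = 0. Lengths are in mm, angles in rad, forces in N, time in s.
With the tool pointing down it reaches from about 350 to 975 mm from the base axis. Payload 7.1 kg.
Tool frame: the origin (TCP) lies midway between the tips of the shut fingers; the grasp point (between the pads) lies 19 mm behind it (ctrl.pinch_z is the distance from the TCP to the grasp point, in mm); z points along the fingers, y is the direction in which the jaws open and shut (so a half turn about z gives the same grasp; the last joint's range is limited). The gripper opens to 88 mm and grips with 3 to 60 N. Pads are 20 mm wide; open, the fingers measure 115 mm over their backs; the gripper's body (75 mm by 178 mm) begins 61 mm behind the grasp point.
Start: joints at [-1.362, 0.423, 1.63, -0, 1.089, -0.019], TCP at [141.166, -608.832, 222.675] pointing down, gripper open.
Joint ranges: [-3, 3], [-0.9, 2.11], [0.09, 2.58], [-1.31, 4.45], [0.11, 2.69], [-2.54, 2.54]. Speed limits (rad/s): [2.39, 2.39, 3.01, 3.14, 3.14, 3.14].

INTERFACE

Orientations are given as a rotation vector (axis times angle).
In Python, from workcell import ctrl gives the robot as it stands.
- The arm moves only by the tool jog_arm, never from a script. Its arguments are lists of equal length, an entry for each row: "xyz": the shift along the world's x, y, z in mm, a list of three; "yaw": the turn about the world's z in degrees. A call has 1 to 20 rows; each row shifts and turns the pose as measured when the row begins; what a row does not reach is not made up. A row lasts 1/12 s, in which the tool goes at most 41.7 mm and 7.16 degrees, less where a joint would pass 70% of its speed; a pose out of reach is approached as far as the arm can. A call with a gripper value outside its range is refused whole. "gripper" is the closure, from 0 (fully open) to 1 (shut), set as the call begins (left out, the last holds). The fingers move at their own pace and stop on an object; the grip force is fixed at half the most. Time passes only in rows, so rows that do not move let the fingers close. It gives the time, the measured TCP pose, the force and the opening at its end, in the units of the state.
- ctrl.get_obs(): the state, without advancing time (a new reading comes with each control period).
- ctrl.get_image(name): name is "side" or "top"; returns a dict with "img" (400x640x3 uint8, blue, green, red), "K" (3x3 intrinsics, pixels), "R" (3x3) and "t" (3): a world point X has camera coordinates R X + t. Camera axes: x right, y down, z forward; pixel columns grow to the right and rows downward; lengths in mm; the calibration is good to about 2 mm. A picture is of the moment at which its call begins. There is no depth.
- ctrl.close_job(): hands the job in, once; it reports no verdict.
Trained networks look in a picture, given as the dict that the camera call returned (one of the last four; its "shot" number tells which), for a name from the list of things; names that differ only in an ending like _2 or _b are one class to them, and where a whole thing is asked for, a point or a joint stands for the part that bears it (a point fixed in the world has none). Each returns a list of dicts, best first, with "confidence" (0 to 1); they miss things now and then, are a little off and sometimes report something else, mostly with a low value. They report only what shows in the picture. A call takes as long as a camera call. They do not tell look-alikes from the thing itself.
- ctrl.find_in(picture, thing): "centre" ([column, row] as shares, 0 to 1, of the picture: columns of its width, rows of its height, amid what is visible of it).
- ctrl.regions_of(picture, thing): "region" (400x640 bool, what is visible of it) and "centre" ([column, row] as shares, 0 to 1, of the picture: columns of its width, rows of its height, amid what is visible of it).
- ctrl.pinpoint(picture, thing): "centre" ([column, row] as shares, 0 to 1, of the picture: columns of its width, rows of its height: a listed point, or the origin of a listed thing).
The state is a dict: "t": time; "qpos": joint angles; "qvel": joint speeds; "joint_torque": joint torques, N m; "ee_pos": TCP position; "orientation": TCP orientation; "ft_force": force on the tool from outside, world axes, zero at the start; "moment": the same for the moment, N m; "width": finger opening in mm.
Only numpy, scipy, OpenCV 4.12 (cv2) and the standard library are available. Lean on these libraries where they do the work, as an engineer would, in place of code of your own. Each camera call takes 0.05 s, during which the arm holds its last target.

TASK

Push the full reel of solder from the bench up the ramp of the reel dispenser with your fingertips, over the front roller, until it has dropped home in the cradle between the two rollers in front of the backstop. Keep it in hand all the way, so that it never runs loose on the ramp or rolls back down; do not grip, lift or tip it or ram it against the backstop, and leave the other things on the bench where they are. Finish with the reel resting in the cradle and your hand clear of it.

Things in the scene. Friction and masses are not known exactly. Their poses are not given: they have to be found in the camera images.
- dispenser: Reel dispenser of grey sheet steel, screwed to the bench, about 260 mm long. Origin on the bench in its middle line; x points up the ramp (the way the reel is pushed), y to its left, z up. Along x: ramp foot -130 mm, ramp top edge +10 mm (25 mm high), front roller axis +22, rear roller axis +74, face of the 90 mm high backstop +101 mm. Side plates 80 mm apart inside, 3 mm thick.
- ramp: Bare steel ramp plate of the dispenser, 80 mm wide, 142 mm long, sloping 10 degrees. Origin at the middle of its lower edge, at bench level; x up the slope, z square to its surface. The side plates reach 14 mm above its surface, and 42 mm above the bench beside the cradle; gussets 82 mm high stand at both sides of the backstop.
- ramp_foot (a point): Middle of the ramp's lower edge, at bench level, 130 mm behind the dispenser's origin. Here begin two flared guide plates, 16 mm high, that widen the mouth from 80 to 107 mm over the 28 mm in front of the ramp.
- seat (a point): Centre of the reel when home: midway between the rollers, 71 mm above the bench, 178 mm (level) ahead of ramp_foot. Rollers: bare metal, 18 mm thick, 52 mm apart, tops 27 mm above the bench, turning freely with slight drag. The reel drops 6 mm between them and then clears the backstop by 3 mm; pushed on to the stop it settles back when let go. It takes under 10 N to push..
- reel: Full reel of solder on its rims on the bench before the ramp, free to roll: two black flanges 100 mm across, 4 mm thick, 70 mm over both; bright wire wound to 91 mm diameter over the 62 mm between. 0.6 to 0.9 kg. Origin at its centre, 50 mm above its support; y is its axle, within 7 degrees of square to the ramp at the start; x and z turn as it rolls. Let go on the ramp it rolls back.
- part_reel: A part-used small reel of solder standing on one flange, flanges 64 mm in diameter, 56 mm high; bystander. Origin under its middle.
- flux_jar: A closed amber glass jar, 58 mm in diameter, 65 mm high; bystander. Origin under its middle.
- nail_box: A small closed cardboard box of horseshoe nails, 78 x 46 x 20 mm, lying flat; bystander. Origin under its middle.
- hammer: A small hammer, 220 mm long, lying on the bench; bystander. Origin under its middle; x runs from the handle to the head.
Mind the look-alikes: they are no part of the job. Leave any orange or red look-alike of the reel alone.

How it is judged:
By the outcome, as a careful person would: the job done as asked, in the order asked, and still so for the second after the job is handed in, with the robot touching nothing.
It also fails if it takes over 45 s, if anything falls off the work surface, if the arm or the gripper's body presses on something with over 40 N, if the wrist force passes 120 N, or if a joint passes its speed limit or range.

## Working session

There is one attempt and no reset: what is moved stays moved. The work goes in short steps, Python scripts to look and compute and a tool call to move; the robot and the scene stay as the last step left them, time stands still between calls to the robot, and variables do not carry over. Pictures are saved under pics/ and viewed, and the job is handed in when it is done.

Besides the shell and the picture viewer there is one more tool, called after "Call:" in YAML: its name, and indented under it one key for each argument. jog_arm: Moves the arm, as the interface text tells. Its arguments: {"type":"object","properties":{"xyz":{"type":"array","items":{"type":"array","items":{"type":"number"}}},"yaw":{"type":"array","items":{"type":"number"}},"gripper":{"type":"number"}},"required":["xyz","yaw"]}

```bash
mkdir -p pics; ls
cat > h.py <<'E'
import numpy as np, cv2
from workcell import ctrl
def px(p,c): return np.array([c[0]*640,c[1]*400])
def ray(p,uv):
    R=np.array(p["R"]);t=np.array(p["t"]).ravel();K=np.array(p["K"])
    d=R.T@np.linalg.inv(K)@np.array([uv[0],uv[1],1.]);o=-R.T@t
    return o,d/np.linalg.norm(d)
def atz(p,uv,z):
    o,d=ray(p,uv);return o+d*(z-o[2])/d[2]
def proj(p,X):
    R=np.array(p["R"]);t=np.array(p["t"]).ravel();K=np.array(p["K"])
    c=np.atleast_2d(X)@R.T+t; c=c@K.T; return c[:,:2]/c[:,2:]
def tri(a,ua,b,ub):
    A=np.zeros((3,3));v=np.zeros(3)
    for p,u in((a,ua),(b,ub)):
        o,d=ray(p,u);M=np.eye(3)-np.outer(d,d);A+=M;v+=M@o
    return np.linalg.solve(A,v)
E
python3 - <<'E'
from h import *
P={n:ctrl.get_image(n) for n in("top","side")}
for n,p in P.items():
    cv2.imwrite(f"pics/{n}0.png",p["img"])
    print(n,np.round(ray(p,(320,200)),2))
for th in["reel","ramp_foot","seat","dispenser","ramp","part_reel","flux_jar","nail_box","hammer"]:
    for n,p in P.items():
        for r in ctrl.pinpoint(p,th)[:3]: print(th,n,np.round(px(p,r["centre"]),1),round(r["confidence"],2))
o=ctrl.get_obs();print(o["t"],o["ee_pos"],o["orientation"],o["width"],o["ft_force"])
E
```

```text
pics
top [[ 4.48110e+02  3.50500e+01  1.08285e+03]
 [ 1.20000e-01 -4.00000e-02 -9.90000e-01]]
side [[ 4.2409e+02  6.8195e+02  7.8787e+02]
 [ 1.3000e-01 -6.7000e-01 -7.4000e-01]]
reel top [372.  219.5] 0.96
reel top [465.2 206.6] 0.82
reel top [412.  291.1] 0.62
reel side [334.7 167.9] 0.77
reel side [335.9 127.1] 0.74
ramp_foot top [341.6 222.5] 0.96
ramp_foot side [334.2 194.8] 0.77
ramp_foot side [284.9 191.1] 0.45
seat top [252.  227.7] 0.58
seat side [328.7 226.6] 0.85
dispenser top [283.4 223.9] 0.62
dispenser top [187.9 252.1] 0.55
dispenser side [331.2 236. ] 0.69
dispenser side [337.1 169.4] 0.27
ramp side [337.5 198.1] 0.62
ramp side [341.  307.8] 0.56
part_reel top [187.5 249.9] 0.77
part_reel top [341.3 221.6] 0.49
part_reel side [341.5 307.9] 0.96
flux_jar top [186.8 204. ] 0.55
flux_jar side [299.5 302.9] 0.7
nail_box top [244.9 168. ] 0.81
nail_box top [252.5 228.4] 0.48
nail_box side [276.5 253.2] 0.56
hammer top [344.2 156.7] 0.62
hammer side [282.6 190.4] 0.86
1.0 [ 141.15013365 -608.82731669  222.68552344] [-3.12120867e+00 -3.57006495e-01 -2.13067807e-05] 87.59819993842888 [-0.04852952 -0.08645938  0.45074736]
```

View pics/top0.png

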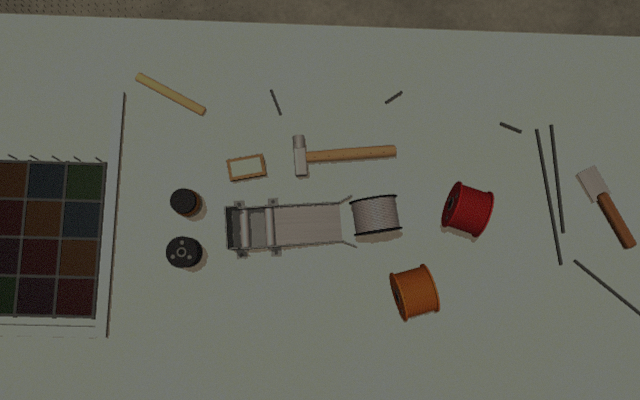

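View pics/side0.png

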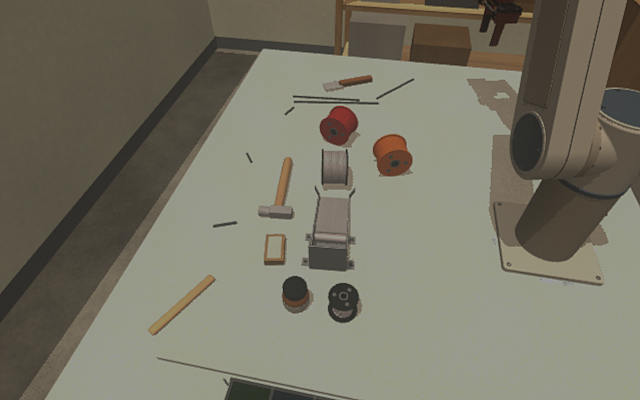

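Run:
```python
from h import *
p=ctrl.get_image("top");q=ctrl.get_image("side")
print("reel",tri(p,(372,219.5),q,(334.7,167.9)), atz(p,(372,219.5),50),atz(q,(334.7,167.9),50))
print("foot",tri(p,(341.6,222.5),q,(334.2,194.8)),atz(p,(341.6,222.5),0),atz(q,(334.2,194.8),0))
print("seat",tri(p,(252,227.7),q,(328.7,226.6)),atz(p,(252,227.7),71),atz(q,(328.7,226.6),71))
print("disp",atz(p,(283.4,223.9),0))
for n,z,u in(("part",0,(187.5,250)),("flux",0,(186.8,204)),("nail",0,(245,168)),("hammer",0,(344,157)),("r2",50,(465.2,206.6)),("r3",50,(412,291))):print(n,atz(p,u,z).round())
for n,p in(("top",p),("side",q)):
  c=p["img"][100:300,150:510] if n=="top" else p["img"][100:330,200:480]
  cv2.imwrite(f"pics/{n}z.png",cv2.resize(c,None,fx=2.2,fy=2.2,interpolation=cv2.INTER_CUBIC))
```

```text
reel [ 536.02371606 -109.42853538   51.96967338] [ 532.7043963  -109.94817592   50.        ] [ 539.83163996 -111.53213097   50.        ]
foot [528.9722182  -51.0744979    6.71034229] [528.44607135 -51.67926994   0.        ] [530.91025838 -57.36387399   0.        ]
seat [510.04630081 130.61802934  94.12021022] [507.6217245 132.5223909  71.       ] [516.8396103  112.34691785  71.        ]
disp [521.83656811  72.80863183   0.        ]
part [461. 273.   0.]
flux [558. 280.   0.]
nail [640. 160.   0.]
hammer [671. -54.   0.]
r2 [ 565. -303.   50.]
r3 [ 390. -193.   50.]
```

View pics/topz.png

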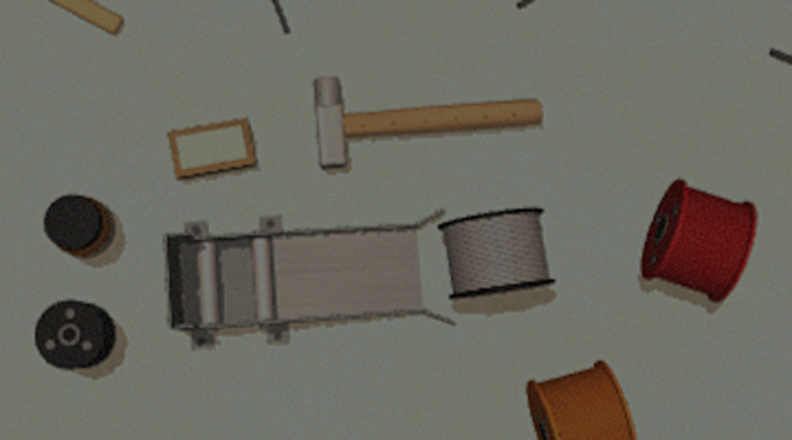

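View pics/sidez.png

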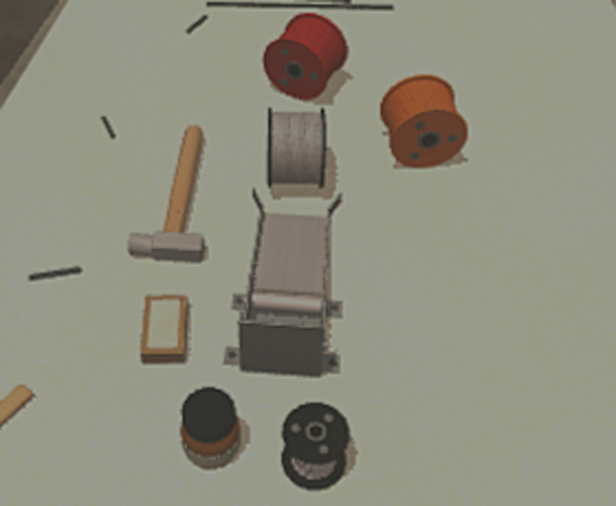

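```bash
cat > fit.py <<'E'
from h import *
from scipy.optimize import least_squares
p=ctrl.get_image("top");q=ctrl.get_image("side")
T=lambda u:np.array(u)/2.2+[150,100]
S=lambda u:np.array(u)/2.2+[200,100]
obs=[("t",(-158,-53.5,16),T((443,212))),("t",(-158,53.5,16),T((455,323))),
("t",(-130,-40,2),T((419,229))),("t",(-130,40,2),T((423,312))),
("t",(22,-40,26),T((262,238))),("t",(22,40,26),T((271,322))),
("t",(74,-40,26),T((206,241))),("t",(74,40,26),T((213,324))),
("s",(-158,-53.5,16),S((254,191))),("s",(-158,53.5,16),S((340,196))),
("s",(103,-43,85),S((241,322))),("s",(103,43,85),S((326,320))),
("s",(22,-40,27),S((252,295))),("s",(22,40,27),S((326,297)))]
def X(v,P):
    c,s=np.cos(v[2]),np.sin(v[2]);P=np.atleast_2d(P).astype(float)
    return np.c_[v[0]+c*P[:,0]-s*P[:,1],v[1]+s*P[:,0]+c*P[:,1],P[:,2]]
def f(v,w="ts"): return np.concatenate([(proj(p if o[0]=="t" else q,X(v,o[1]))[0]-o[2]) for o in obs if o[0] in w])
for w in("t","s","ts"):
    r=least_squares(lambda v:f(v,w),[520,75,1.6],loss="soft_l1");v=r.x
    print(w,v[:2].round(1),np.degrees(v[2]).round(2));print(f(v,w).reshape(-1,2).round(1).tolist())
print("foot",X(v,(-130,0,0)),"seat",X(v,(48,0,71)))
# reel silhouettes via region
for n,im in(("t",p),("s",q)):
    for r in ctrl.regions_of(im,"reel")[:3]:
        m=r["region"].astype(np.uint8);print(n,r["confidence"],px(im,r["centre"]),cv2.minAreaRect(cv2.findNonZero(m)))
E
python3 fit.py
```

```text
t [515.   77.8] 95.6
[[1.9, -0.0], [0.5, -0.1], [-0.3, 0.2], [0.8, -0.3], [-0.3, -0.3], [-2.1, -0.2], [0.2, 0.0], [-0.9, 0.7]]
s [515.1  79.2] 96.36
[[0.2, -2.4], [-0.2, -2.6], [-0.1, 0.2], [0.7, 3.6], [0.0, -0.4], [-0.7, 0.7]]
ts [514.9  78.2] 95.85
[[1.7, -0.3], [0.5, -0.4], [-0.5, -0.1], [0.7, -0.6], [-0.6, -0.2], [-2.2, -0.1], [-0.0, 0.2], [-0.9, 0.9], [0.9, -2.8], [0.5, -2.7], [-0.2, -0.4], [0.4, 3.4], [0.1, -0.9], [-0.7, 0.5]]
foot [[528.16489512 -51.16499496   0.        ]] seat [[510.0183005  125.90759214  71.        ]]
t 0.88 [467.968 209.28 ] ((467.6606750488281, 210.05181884765625), (47.58543014526367, 46.78722381591797), 17.87869644165039)
t 0.7 [414.72 294.  ] ((414.7545471191406, 292.2406005859375), (48.05270004272461, 43.64934539794922), 71.02959442138672)
t 0.62 [373.12 218.8 ] ((375.3648681640625, 214.68917846679688), (36.98977279663086, 48.49769973754883), 80.53767395019531)
s 0.56 [336.576 169.4  ] ((334.5, 166.5), (35.0, 25.0), 90.0)
s 0.56 [391.168 158.2  ] ((392.4500427246094, 154.85000610351562), (39.21223831176758, 35.73373031616211), 71.56504821777344)
s 0.56 [338.88 128.92] ((339.0000305175781, 125.50001525878906), (31.819805145263672, 37.47665786743164), 45.0)
```

```bash
cat > reelfit.py <<'E'
from h import *
from scipy.optimize import least_squares
a=np.linspace(0,2*np.pi,181)
def pts(v):
    x,y,th,z=v[0],v[1],v[2],v[3] if len(v)>3 else 50
    c,s=np.cos(th),np.sin(th);out=[]
    for yy in(-35,-31,31,35):
        L=np.c_[50*np.cos(a),0*a+yy,50*np.sin(a)]
        out.append(np.c_[x+c*L[:,0]-s*L[:,1],y+s*L[:,0]+c*L[:,1],z+L[:,2]])
    return np.vstack(out)
def sil(im,v):
    m=np.zeros((1600,2560),np.uint8)
    h=cv2.convexHull((proj(im,pts(v))*4).astype(np.float32))
    cv2.fillConvexPoly(m,h.round().astype(np.int32),255);return h[:,0]/4
E
python3 - <<'E'
from reelfit import *
from fit import X
p=ctrl.get_image("top");q=ctrl.get_image("side")
T=lambda u:np.array(u)/2.2+[150,100]
ct=T([(440,226),(543,210),(450,297),(553,282)])
print(np.array([atz(p,c,50) for c in ct]).round(1))
# extremes in oblique directions
D=np.array([(-1,-1),(1,-1),(-1,1),(1,1)])
def ext(im,v,D):
    h=proj(im,pts(v));return np.array([h[np.argmax(h@d)] for d in D])
from scipy.optimize import minimize
S=lambda u:np.array(u)/2.2+[200,100]
cs=S([(268,108),(325,109),(268,185),(325,186)])
f1=lambda v:np.sum((ext(p,v,D)-ct)**2)
f2=lambda v:np.sum((ext(q,v,D)-cs)**2)
for n,f in(("t",f1),("s",f2),("b",lambda v:f1(v)+f2(v))):
    r=minimize(f,[535,-113,1.63],method="Nelder-Mead");print(n,r.x[:2].round(1),np.degrees(r.x[2]).round(2),r.fun.round(2))
v=r.x
w=[514.9,78.2,np.radians(95.8)]
im=p["img"].copy();
big=cv2.resize(im,None,fx=3,fy=3,interpolation=cv2.INTER_CUBIC)
big=cv2.convertScaleAbs(big,alpha=1.6)
h=proj(p,pts(v))*3+1
for u in h: cv2.circle(big,tuple(u.astype(int)),1,(0,0,255),-1)
for L in([(-158,-53.5,16),(-130,-41.5,14),(10,-41.5,39),(101,-41.5,42)],[(-158,53.5,16),(-130,41.5,14),(10,41.5,39),(101,41.5,42)],[(22,-40,27),(22,40,27)],[(74,-40,27),(74,40,27)],[(-130,-40,0),(-130,40,0)],[(101,-43,90),(101,43,90)]):
    cv2.polylines(big,[np.int32(proj(p,X(w,L))*3+1)],False,(0,255,0),1)
cv2.imwrite("pics/ov1.png",big[540:800,600:1260])
E
```

```text
t [515.   77.8] 95.6
[[1.9, -0.0], [0.5, -0.1], [-0.3, 0.2], [0.8, -0.3], [-0.3, -0.3], [-2.1, -0.2], [0.2, 0.0], [-0.9, 0.7]]
s [515.1  79.2] 96.36
[[0.2, -2.4], [-0.2, -2.6], [-0.1, 0.2], [0.7, 3.6], [0.0, -0.4], [-0.7, 0.7]]
ts [514.9  78.2] 95.85
[[1.7, -0.3], [0.5, -0.4], [-0.5, -0.1], [0.7, -0.6], [-0.6, -0.2], [-2.2, -0.1], [-0.0, 0.2], [-0.9, 0.9], [0.9, -2.8], [0.5, -2.7], [-0.2, -0.4], [0.4, 3.4], [0.1, -0.9], [-0.7, 0.5]]
foot [[528.16489512 -51.16499496   0.        ]] seat [[510.0183005  125.90759214  71.        ]]
t 0.82 [467.328 210.08 ] ((467.5000305175781, 209.5), (47.43416213989258, 48.066619873046875), 18.434947967529297)
t 0.81 [414.72 291.32] ((414.67926025390625, 291.8773498535156), (49.587158203125, 43.68065643310547), 74.05460357666016)
s 0.95 [389.632 158.08 ] ((392.3264465332031, 155.10986328125), (41.92991256713867, 37.24595260620117), 73.61045837402344)
s 0.69 [336.128 128.08 ] ((339.19891357421875, 125.27900695800781), (32.630615234375, 39.8405647277832), 41.987213134765625)
s 0.61 [337.28 168.4 ] ((334.5, 167.0), (34.0, 27.0), 90.0)
[[ 565.9  -64.1   50. ]
 [ 583.9 -160.7   50. ]
 [ 500.   -74.6   50. ]
 [ 516.6 -170.5   50. ]]
t [ 541.2 -117.1] 99.46 5.54
s [ 540.5 -115.7] 100.47 1.99
b [ 540.9 -116.8] 99.66 8.26
```

View pics/ov1.png

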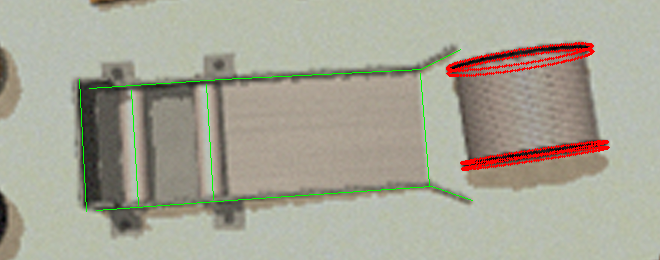

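Call:
jog_arm:
  xyz:
    - [26,26,-1]
    - [26,26,-1]
    - [26,26,-1]
    - [26,26,-1]
    - [26,26,-1]
    - [26,26,-1]
    - [26,26,-1]
    - [26,26,-1]
    - [26,26,-1]
    - [26,26,-1]
    - [26,26,-1]
    - [26,26,-1]
    - [26,26,-1]
    - [26,26,-1]
    - [26,26,-1]
    - [0,0,0]
  yaw: [5.5,5.5,5.5,5.5,5.5,5.5,5.5,5.5,5.5,5.5,5.5,5.5,5.5,5.5,5.5,0]
  gripper: 0.72

```text
t: 2.93
ee_pos: [545.0, -201.3, 209.8]
orientation: [2.028, 2.386, 0.01]
ft_force: [0.9, -0.0, -0.1]
width: 24.8
```

Call:
jog_arm:
  xyz:
    - [3,2,-35]
    - [3,2,-35]
    - [2,1,-35]
    - [0,0,-35]
    - [0,0,-20]
    - [0,0,-9]
    - [0,0,0]
  yaw: [0.4,0,0,0,0,0,0]

```text
t: 3.52
ee_pos: [556.6, -195.6, 37.8]
orientation: [2.01, 2.388, 0.014]
ft_force: [-0.7, -0.0, 0.5]
width: 24.6
```

```bash
cat > look.py <<'E'
import sys
from h import *
n=sys.argv[1]
p=ctrl.get_image("top");q=ctrl.get_image("side")
b=lambda a:cv2.convertScaleAbs(cv2.resize(a,None,fx=2.5,fy=2.5,interpolation=cv2.INTER_CUBIC),alpha=1.5)
cv2.imwrite(f"pics/{n}.png",np.vstack([b(p["img"][175:275,200:500]),b(q["img"][130:270,200:500])]))
o=ctrl.get_obs();print(round(o["t"],2),o["ee_pos"].round(1),o["ft_force"].round(1),np.degrees(2*np.arctan2(o["orientation"][1],o["orientation"][0])))
E
python3 look.py l1
```

```text
3.62 [ 558.  -196.1   40.1] [ 0.5 -0.1  0.4] 99.83067150194526
```

View pics/l1.png

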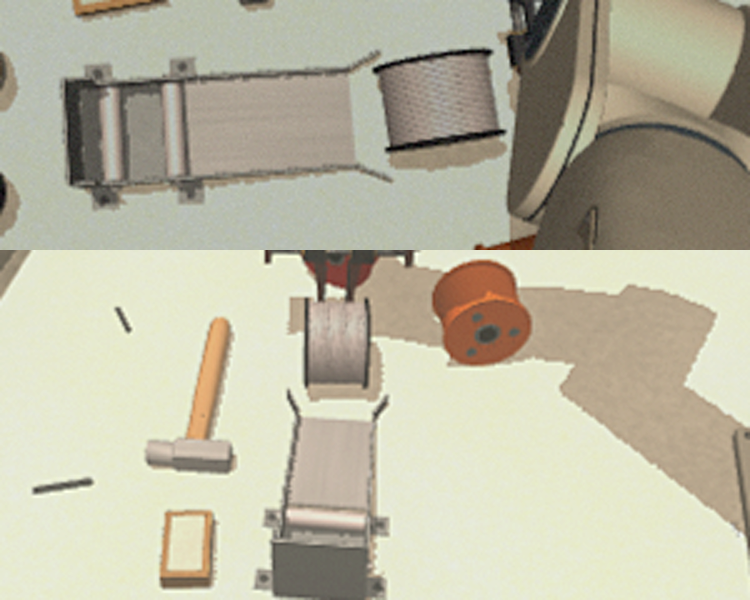

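Call:
jog_arm:
  xyz:
    - [-1.4,4,0]
    - [-1.4,4,0]
    - [-1.4,4,0]
    - [-1,3,0]
    - [-0.6,2,0]
    - [-0.5,1.5,0]
    - [-0.4,1.5,0]
    - [-0.2,1.5,0]
    - [-0.2,1.5,0]
    - [-0.2,1.5,0]
    - [-0.2,1.5,0]
  yaw: [0,0,0,0,0,0,0,0,0,0,0]

```text
t: 4.53
ee_pos: [554.7, -169.6, 48.4]
orientation: [2.001, 2.375, 0.024]
ft_force: [0.5, -0.1, 1.4]
width: 24.5
```

```bash
python3 look.py l2
```

```text
4.63 [ 554.5 -169.4   48.3] [-0.1  0.2 -0.2] 99.7884594757183
```

View pics/l2.png

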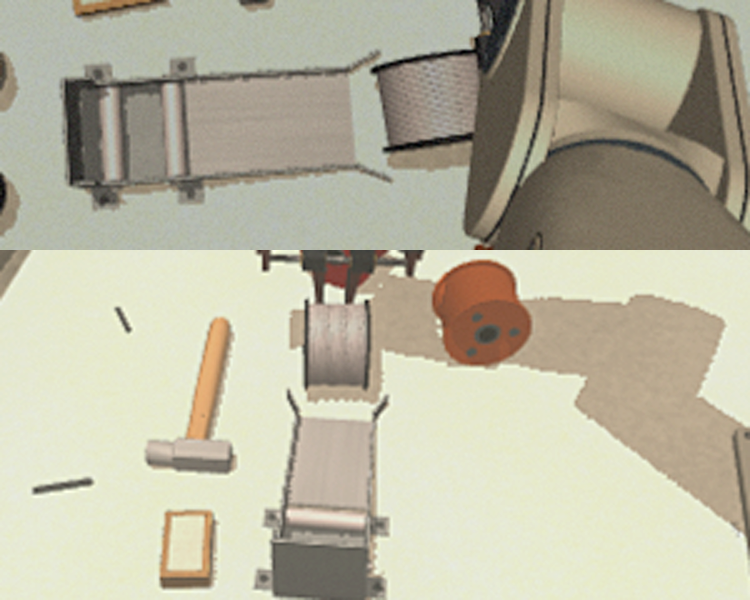

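Call:
jog_arm:
  xyz:
    - [-1.7,-1,-3.5]
    - [-1.7,0,-3.5]
    - [-1.7,0,-3]
    - [-1.2,0,-2]
  yaw: [0,0,0,0]

```text
t: 4.97
ee_pos: [548.0, -170.6, 35.3]
orientation: [2.001, 2.375, 0.024]
ft_force: [0.5, -0.3, -0.8]
width: 24.6
```

```bash
python3 look.py l3
```

```text
5.07 [ 547.8 -170.5   35.2] [-0.  -0.8 -0.2] 99.78382724106304
```

View pics/l3.png

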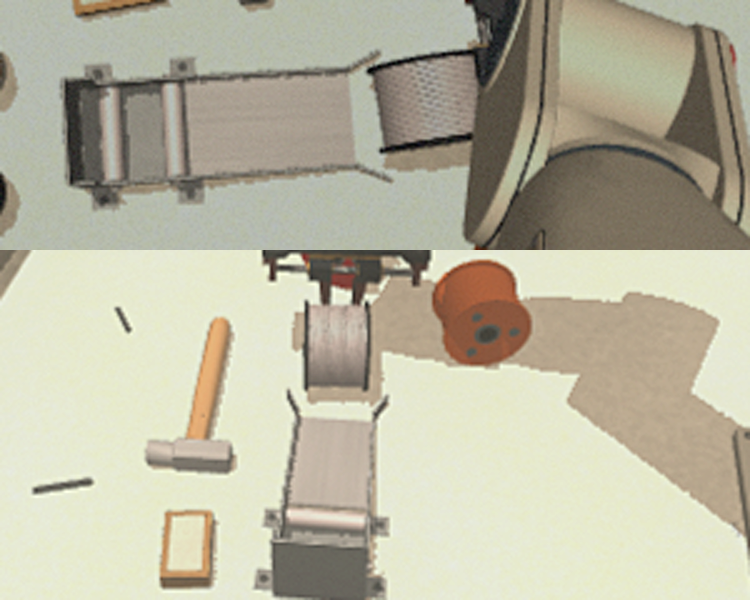

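Call:
jog_arm:
  xyz:
    - [-0.8,2,0]
    - [-0.9,3,0]
    - [-0.9,4,0]
    - [-0.9,4,0]
    - [-0.9,4,0]
    - [-0.9,4,0]
    - [-0.9,4,0]
    - [-0.9,4,0]
  yaw: [0,0,0,-0.2,-0.3,-0.3,-0.3,-0.3]

```text
t: 5.73
ee_pos: [540.7, -139.3, 35.8]
orientation: [2.032, 2.347, 0.024]
ft_force: [0.1, 0.5, -0.3]
width: 24.7
```

```bash
python3 look.py l4
```

```text
5.83 [ 540.4 -139.    35.7] [-0.7  0.7 -0.5] 98.26908085071571
```

View pics/l4.png

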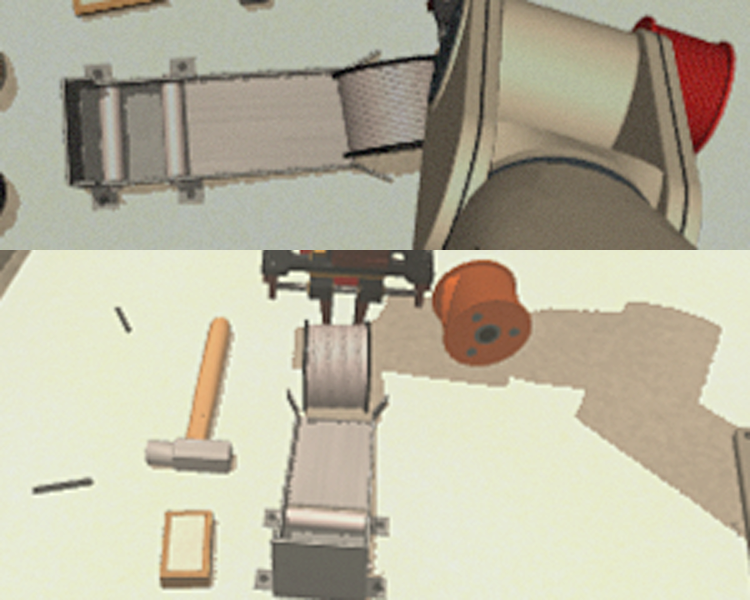

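```bash
cat > rf.py <<'E'
from reelfit import *
from scipy.optimize import minimize
def fit(ct,cs,z,x0,zs=False):
    p=ctrl.get_image("top");q=ctrl.get_image("side")
    ct=np.array(ct)/2.5+[200,175];cs=(np.array(cs)-[0,250])/2.5+[200,130]
    Dt=np.array([(-1,-1),(-1,1)]);Ds=np.array([(-1,-1),(1,-1),(-1,1),(1,1)])
    def ext(im,v,D):
        h=proj(im,pts(v));return np.array([h[np.argmax(h@d)] for d in D])
    for n in("t","b"):
        f=lambda v:np.sum((ext(p,[*v,z],Dt)-ct)**2)+(np.sum((ext(q,[*v,z],Ds)-cs)**2) if n=="b" else 0)
        r=minimize(f,x0,method="Nelder-Mead");v=r.x
        d=v[:2]-[528.2,-51.2];h=np.radians(95.8)
        print(n,v[:2].round(1),"hd",np.degrees(v[2]).round(1),"along",(d@[np.cos(h),np.sin(h)]).round(1),"lat",(d@[-np.sin(h),np.cos(h)]).round(1),"f",round(r.fun,1))
E
python3 -c "
from rf import *
fit([(333,74),(345,156)],[(305,322),(371,322),(305,405),(369,410)],50,[535,-85,1.7])"
```

```text
t [536.1 -84.6] hd 99.8 along -34.0 lat -4.5 f 0.7
b [534.7 -83.1] hd 99.0 along -32.4 lat -3.2 f 14.1
```

Call:
jog_arm:
  xyz:
    - [-0.7,3,0]
    - [-0.7,4,0]
    - [-0.7,4,0]
    - [-0.7,4,0]
    - [-0.7,4,0]
    - [-0.7,4,0]
    - [-0.7,4,0]
    - [-0.7,4,0]
  yaw: [-0.5,-0.5,-0.5,-0.5,-0.5,-0.5,-0.4,-0.4]

```text
t: 6.6
ee_pos: [535.4, -107.2, 36.0]
orientation: [2.115, 2.269, 0.022]
ft_force: [0.4, -4.8, 2.4]
width: 24.6
```

```bash
python3 look.py l5
```

```text
6.7 [ 535.  -106.7   35.8] [-0.3 -2.6 -1.8] 94.0608664371032
```

View pics/l5.png

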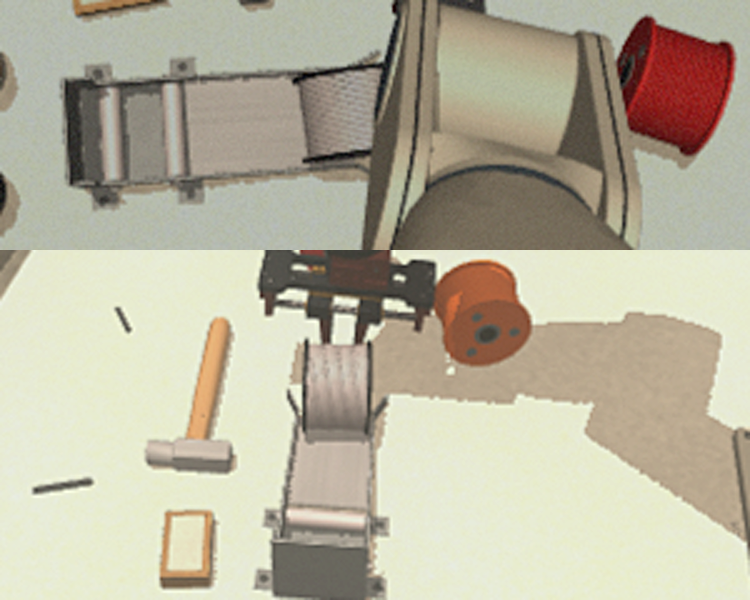

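```bash
python3 -c "
from rf import *
fit([(297,80),(305,161)],[(304,342),(371,342),(304,428),(369,432)],50.5,[530,-51,1.68])"
```

```text
t [528.4 -53.8] hd 97.4 along -2.6 lat 0.0 f 1.9
b [529.4 -51.4] hd 98.8 along -0.3 lat -1.2 f 16.4
```

Call:
jog_arm:
  xyz:
    - [-0.5,3,1]
    - [-0.5,4,1]
    - [-0.5,4,1]
    - [-0.5,4,1]
    - [-0.5,4,1]
    - [-0.5,4,1]
    - [-0.4,4,0.8]
    - [-0.4,4,0.8]
    - [-0.4,4,0.8]
    - [-0.4,4,0.8]
  yaw: [0,0,0,0,0,0,0,0,0,0]

```text
t: 7.63
ee_pos: [532.3, -66.9, 47.3]
orientation: [2.112, 2.267, 0.024]
ft_force: [1.1, -2.6, 2.1]
width: 24.9
```

```bash
python3 look.py l6
```

```text
7.73 [531.8 -66.3  47.1] [ 0.8 -3.  -0.7] 94.06432304254221
```

View pics/l6.png

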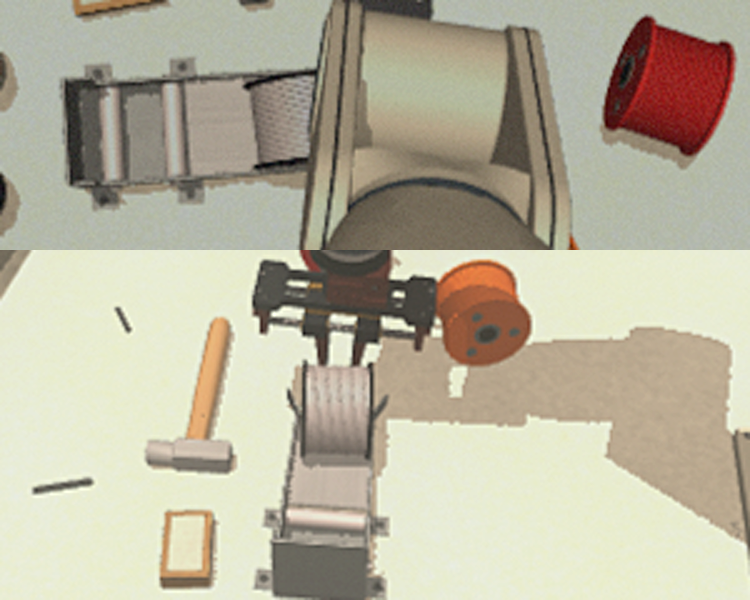

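```bash
python3 -c "
from rf import *
fit([(246,85),(256,168)],[(302,364),(373,364),(302,455),(371,462)],57.8,[526,-11,1.68])"
```

```text
t [523.  -12.9] hd 98.8 along 38.6 lat 1.3 f 1.0
b [522.7  -9.4] hd 99.2 along 42.1 lat 1.2 f 19.7
```

Call:
jog_arm:
  xyz:
    - [-1,3,0.5]
    - [-1,4,0.7]
    - [-1,4,0.7]
    - [-1,4,0.7]
    - [-0.9,4,0.7]
    - [-0.8,4,0.7]
    - [-0.6,4,0.7]
    - [-0.5,4,0.7]
    - [-0.4,4,0.7]
    - [-0.4,4,0.7]
  yaw: [-0.3,-0.3,-0.3,-0.3,0,0,0,0,0,0]

```text
t: 8.67
ee_pos: [524.2, -25.9, 54.8]
orientation: [2.138, 2.241, 0.022]
ft_force: [1.7, -4.9, 2.8]
width: 24.5
```

```bash
python3 look.py l7
```

```text
8.77 [523.9 -25.3  54.6] [-0.1 -1.5 -0.6] 92.70443267747514
```

View pics/l7.png

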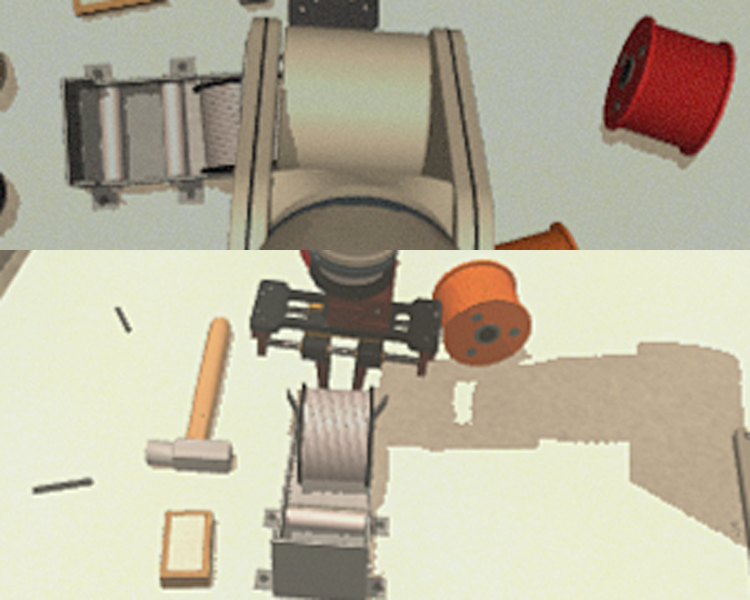

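```bash
python3 -c "
from rf import *
fit([(196,87),(203,171)],[(300,385),(374,387),(299,481),(372,489)],65,[520,30,1.68])"
```

```text
t [517.6  28. ] hd 97.0 along 79.9 lat 2.5 f 1.1
b [517.  31.] hd 97.4 along 82.9 lat 2.8 f 16.6
```

Call:
jog_arm:
  xyz:
    - [-0.4,3,0.7]
    - [-0.4,4,0.7]
    - [-0.4,4,0.7]
    - [-0.4,4,0.7]
    - [-0.4,4,0.7]
    - [-0.4,4,0.7]
    - [-0.4,4,0.7]
    - [-0.4,4,0.7]
    - [-0.4,3,0.6]
    - [-0.3,3,0.5]
  yaw: [0,0,0,0,0,0,0,0,0,0]

```text
t: 9.7
ee_pos: [520.1, 13.5, 62.1]
orientation: [2.137, 2.24, 0.021]
ft_force: [0.3, -3.7, 3.0]
width: 24.5
```

```bash
python3 look.py l8
```

```text
9.8 [519.8  13.8  61.9] [ 0.1 -0.1  0.1] 92.67649675225314
```

View pics/l8.png

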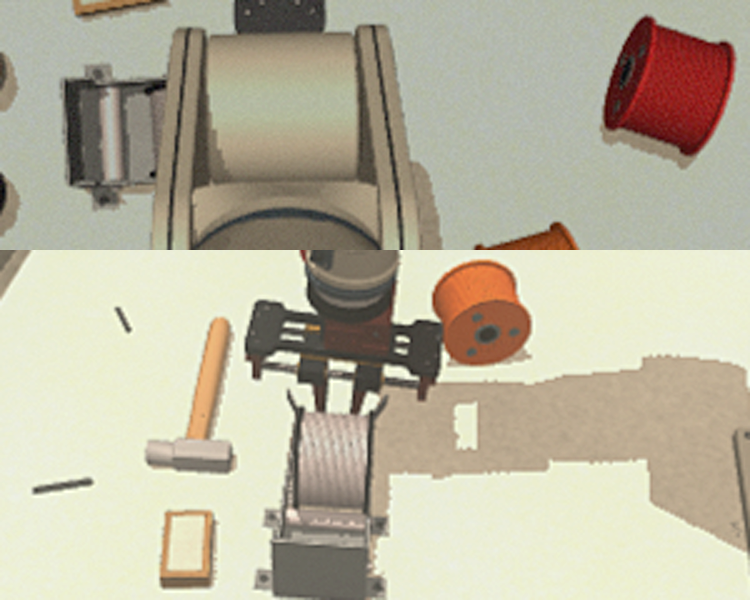

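Call:
jog_arm:
  xyz:
    - [-0.3,3,0.5]
    - [-0.3,3,0.5]
    - [-0.3,3,0.5]
    - [-0.3,3,0.5]
    - [-0.3,3,0.5]
    - [-0.3,2.5,0.4]
    - [-0.2,2.5,0.4]
    - [-0.2,2,0.2]
    - [-0.2,2,0.2]
  yaw: [0.2,0.2,0.2,0.2,0.2,0.2,0.2,0.2,0]

```text
t: 10.55
ee_pos: [516.6, 40.3, 65.5]
orientation: [2.105, 2.274, 0.022]
ft_force: [0.2, -1.5, 1.5]
width: 24.5
```

```bash
python3 look.py l9
```

```text
10.65 [516.5  40.5  65.4] [ 0.7 -0.3  0.5] 94.40882254712628
```

View pics/l9.png

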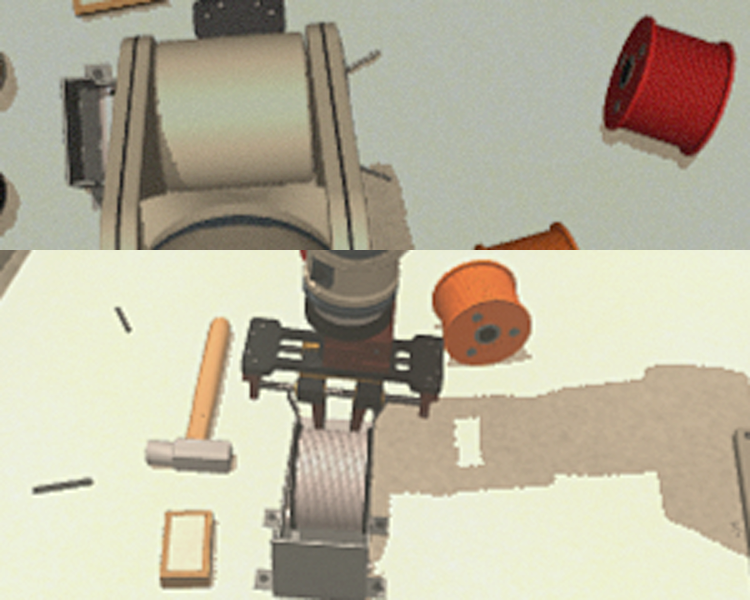

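Call:
jog_arm:
  xyz:
    - [-0.2,1.5,0]
    - [-0.2,1.5,0]
    - [-0.2,1.5,0]
    - [-0.2,1.5,0]
    - [-0.2,1.5,0]
  yaw: [0.2,0.2,0.2,0.2,0]

```text
t: 11.07
ee_pos: [514.6, 48.8, 64.9]
orientation: [2.09, 2.29, 0.021]
ft_force: [0.5, -0.2, -1.4]
width: 24.6
```

```bash
python3 look.py l10
```

```text
11.17 [514.6  48.9  64.9] [-0.1 -0.8  0.4] 95.24312588908717
```

View pics/l10.png

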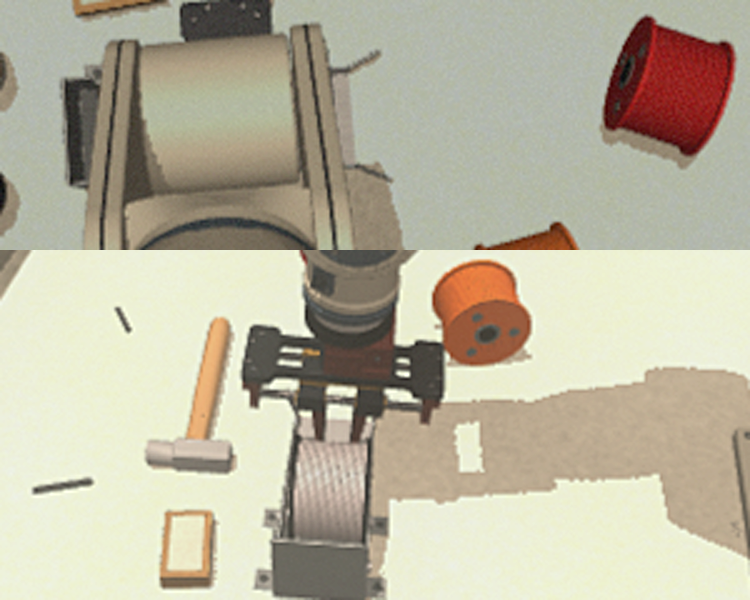

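Call:
jog_arm:
  xyz:
    - [-0.2,1.5,-0.5]
    - [-0.2,1.5,-0.5]
    - [-0.2,1.5,-0.5]
    - [-0.2,1.5,-0.5]
    - [-0.2,1.5,-0.5]
    - [-0.2,1.5,-0.5]
  yaw: [0,0,0,0,0,0]

```text
t: 11.67
ee_pos: [513.4, 58.6, 61.7]
orientation: [2.09, 2.29, 0.021]
ft_force: [-0.5, 1.0, 0.2]
width: 24.5
```

```bash
python3 look.py l11
```

```text
11.77 [513.3  58.7  61.6] [-0.6  0.2 -1. ] 95.22795232536458
```

View pics/l11.png

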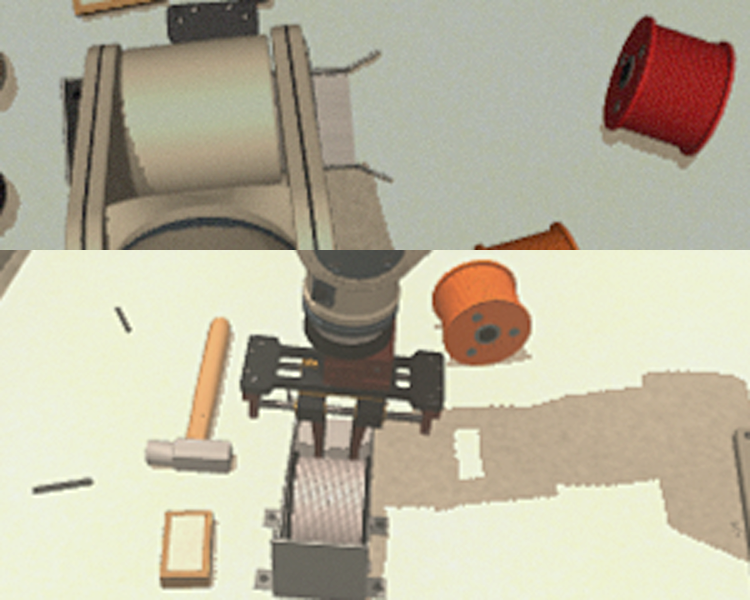

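Run:
```python
from reelfit import *
q=ctrl.get_image("side");a=cv2.convertScaleAbs(cv2.resize(q["img"][170:270,280:380],None,fx=6,fy=6,interpolation=cv2.INTER_CUBIC),alpha=1.5)
e=np.array([np.cos(np.radians(95.8)),np.sin(np.radians(95.8))])
for s,z,c in((178,71,(0,255,0)),(168,73,(255,0,0)),(181,72,(0,0,255))):
    v=np.array([528.2,-51.2])+s*e
    h=proj(q,pts([*v,np.radians(95.8),z]))
    for u in (h-[280,170])*6+2.5: cv2.circle(a,tuple(u.astype(int)),1,c,-1)
cv2.imwrite("pics/l12.png",a);print(ctrl.get_obs()["t"])
```

```text
11.8167
```

View pics/l12.png

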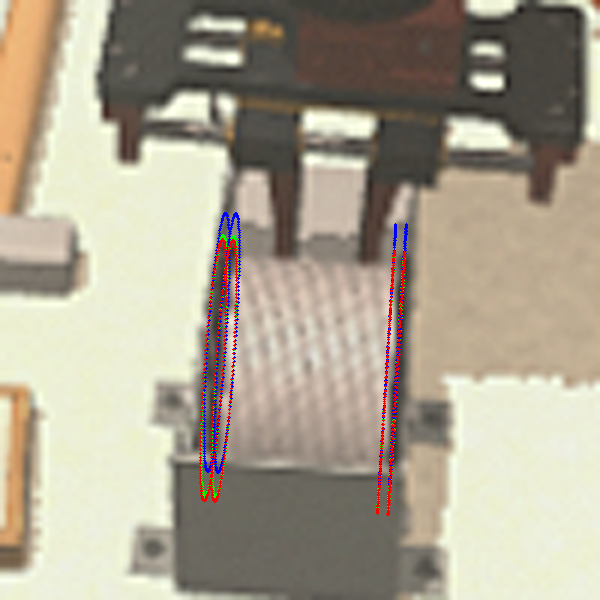

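Call:
jog_arm:
  xyz:
    - [0.5,-5,0]
    - [1,-10,1]
    - [1,-12,3]
    - [1,-12,10]
    - [0,-10,25]
    - [0,-10,35]
    - [0,-20,40]
    - [0,-35,20]
    - [0,-38,10]
    - [0,-38,0]
    - [0,-38,0]
    - [0,-38,0]
    - [0,-30,0]
    - [0,0,0]
  yaw: [0,0,0,0,0,0,0,0,0,0,0,0,0,0]

```text
t: 12.98
ee_pos: [512.8, -260.2, 213.9]
orientation: [2.081, 2.287, 0.017]
ft_force: [0.3, -0.1, 1.2]
width: 24.5
```

```bash
cp pics/l12.png pics/x.png; python3 look.py l13
python3 - <<'E'
from reelfit import *
e=np.array([np.cos(np.radians(95.8)),np.sin(np.radians(95.8))])
o=[]
for n,(r,c) in(("top",(180,230)),("side",(170,280))):
    q=ctrl.get_image(n);a=cv2.convertScaleAbs(cv2.resize(q["img"][r:r+100,c:c+100],None,fx=4,fy=4,interpolation=cv2.INTER_CUBIC),alpha=1.5)
    v=np.array([528.2,-51.2])+178*e
    b=a.copy()
    for u in (proj(q,pts([*v,np.radians(95.8),71]))-[c,r])*4+1.5: cv2.circle(b,tuple(u.astype(int)),1,(0,255,0),-1)
    o.append(b)
cv2.imwrite("pics/l14.png",np.hstack(o))
E
```

```text
13.08 [ 512.2 -256.2  213.2] [ 0.  -0.2 -0.3] 95.45097151020478
```

View pics/l13.png

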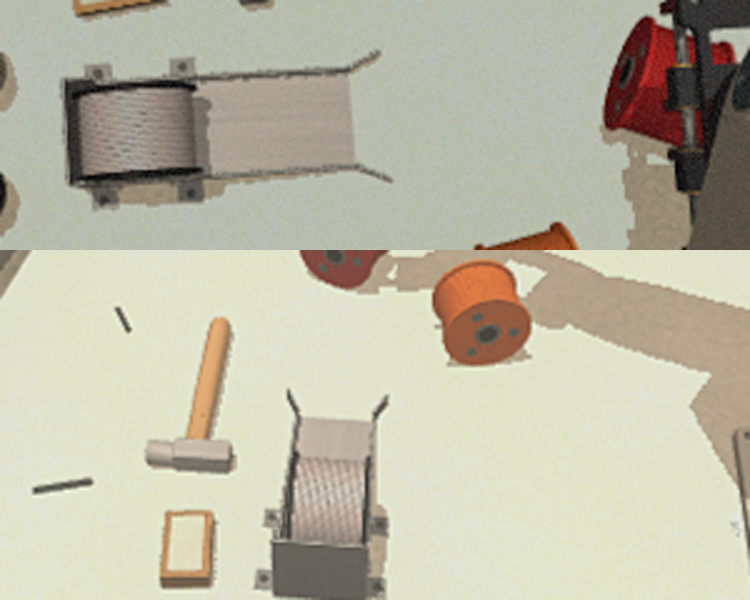

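View pics/l14.png

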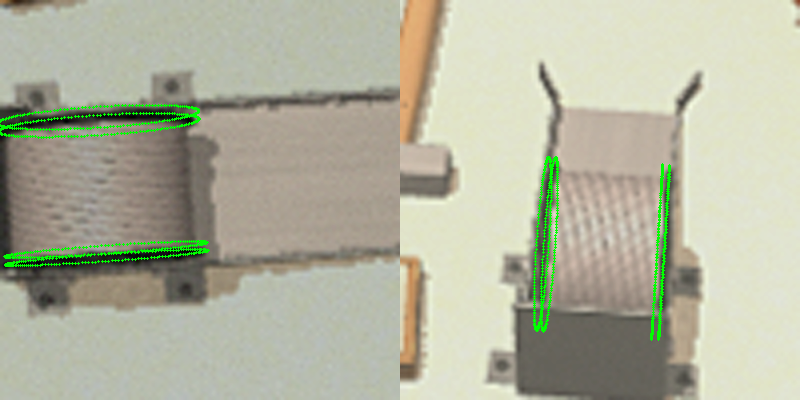

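```bash
python3 -c "
from workcell import ctrl
print(ctrl.close_job(), ctrl.get_obs()['t'])"
```

```text
the job is handed in; nothing more can be done
the job is handed in; nothing more can be done
```

The reel is home in the cradle between the two rollers, in front of the backstop, and the hand is clear. I handed the job in at about 13 s.

**How it was done:** I pushed the reel from behind with two part-closed fingertips, both bearing on the wire between the flanges. It went slowly across the bench, up the ramp and over the front roller, with no gripping. The wrist readings I saw stayed at or below about 5 N. Past the top of the front roller, the reel rolled the last stretch down into the cradle by itself while the fingers followed a little behind.

**Last checks:** In both final pictures the reel's outline lies on the expected home position, 178 mm ahead of the ramp foot and 71 mm high, and it is not out on the ramp. The hammer, nail box and the orange and red look-alikes show no shift in those pictures. The flux jar and part reel are mostly outside the final crops, and the arm did not go near them.

**Where the checks were less certain:**
- **Skew on the way up:** The reel ran 1 to 4 degrees askew up the ramp, where I could still measure it. In the cradle it looks within a degree or two of square and 1 to 2 mm left of centre.
- **Seat position:** The network's seat point differed between the two cameras by about 20 mm. I used my own fit of the dispenser's geometry instead.
- **Over the roller:** The hand hid much of the reel as it crossed the front roller. There I relied on the side view and the hand's position.

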